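# Fill the viewing tray and hold it against the stage's sprung stop

## Robot

A 6-joint arm with a two-finger parallel gripper is mounted at the origin on the work surface. World frame = base frame: x ahead of the robot, y to its left, z up, the work surface at z = 0. Lengths are in mm, angles in rad, forces in N, time in s.
With the tool pointing down it reaches from about 275 to 1000 mm from the base axis. Payload 8.4 kg.
Tool frame: the origin (TCP) lies between the finger pads; the fingertips stand r.finger_overhang ahead of it and the grasp point (between the pads) is the TCP (r.finger_overhang is the distance from the TCP to the fingertips, in mm); z points along the fingers, y is the line along which they close (so a half turn about z gives the same grasp; the last joint's range is limited). The gripper opens to 85 mm and grips with 20 to 120 N. Pads are 22 mm wide; open, the fingers measure 114 mm over their backs; the gripper's body (76 mm by 85 mm) begins 54 mm behind the grasp point. The pads swing forward as they close: fully open they stand 13 mm farther back than shut.
Start: joints at [1.241, 0.353, 1.633, -0, 1.155, -0.002], TCP at [201.224, 591.723, 227.481] pointing down, gripper open.
Joint ranges: [-2.63, 2.63], [-0.92, 2.1], [0.06, 2.66], [-1.3, 4.44], [0, 2.69], [-3.02, 3.02]. Speed limits (rad/s): [2.22, 2.22, 2.79, 3.14, 3.14, 3.14].

## Interface

Orientations are given as [roll, pitch, yaw] about the fixed x, y, z axes, in that order (R = Rz(yaw) Ry(pitch) Rx(roll)).
In Python, from rig import r, cams, sign_off gives the robot as it stands.
- The arm moves only by the shell command python3 -m crank 'ROWS' [FORCE]. ROWS is JSON, a list of rows, each a list of 7 numbers: the shift along the tool's x, y, z in m, then the turn, a rotation vector about the tool's x, y, z in rad, then the closure, from 0 (fully open) to 1 (shut). In form: [[dx, dy, dz, ax, ay, az, gripper], ...]. A call has 1 to 5 rows; each row is the pose to reach, as a shift and turn from the pose commanded when the call began, along the tool's axes at that moment; what a row does not reach only later rows make up. A row lasts 1/10 s, in which the tool goes at most 50 mm and 8.59 degrees, less where a joint would pass 70% of its speed; a pose out of reach is approached as far as the arm can. A call with a gripper value outside its range is refused whole. The fingers move at their own pace and stop on an object; FORCE is the grip in N (left out, the last holds). Time passes only in rows, so rows that repeat a pose let the fingers close. It gives the time, the measured TCP pose, the force, the opening and the grip force at its end, in the units of the state.
- r.sense(): the state, without advancing time (a new reading comes with each control period).
- cams.grab_frame(name): name is "side" or "top" or "wrist"; returns a dict with "image" (400x640x3 uint8, red, green, blue), "fx", "fy", "cx", "cy" (pixels), "D" ([k1, k2, p1, p2, k3] as OpenCV has them; the pictures are not rectified), "position" and "orientation" of the camera in the world. Camera axes: x right, y down, z forward; pixel columns grow to the right and rows downward; lengths in mm; the calibration is good to about 2 mm. A picture is of the moment at which its call begins. There is no depth.
- sign_off(): hands the job in; it is judged then, once.
The state is a dict: "clock": time; "qpos": joint angles; "qvel": joint speeds; "joint_efforts": joint torques, N m; "eef_pos": TCP position; "tcp_rot": TCP orientation; "contact_force": force on the tool from outside, world axes, zero at the start; "wrist_torque": the same for the moment, N m; "opening": opening from 0.0 (shut) to 1.0 (fully open); "grasp_force": force on a finger pad.
Only numpy, scipy, OpenCV 4.12 (cv2) and the standard library are available. Lean on these libraries where they do the work, as an engineer would, in place of code of your own. Each camera call takes 0.05 s, during which the arm holds its last target. There are 200 camera calls.

## Task

Tip all six pebbles from the white cup into the steel tray on the grey microscope stage, and stand the cup back upright on the bare tabletop. Then slide the tray along the stage until it lies square and flat against the sprung stop bar, between the clamp posts, and press on until the bar has yielded about 12 mm, a steady 10 newtons on the bar (never above 25), and keep it there so that I can tighten the clamps: finish while still pushing, do not let go. Leave the other things on the table where they are.

Things in the scene. Friction and masses are not known exactly. Their poses are not given: they have to be found in the camera images.
- cup: open white plastic cup, round and tapered: 53 mm across at the foot, 68 mm at the rim, 62 mm tall, wall 3 mm, floor 4 mm thick, about 0.12 kg; stands on the table left or right of the stage with six pebbles in it. Origin: centre of its underside; z up its axis
- pebble0: pebble, reddish brown rounded block 15 x 14 x 13 mm, 11 g, one of six alike, loose in the cup (two layers, up to about 35 mm above the cup's underside). Origin: centre of its underside at the start
- pebble1: pebble, reddish brown rounded block 15 x 14 x 13 mm, 11 g, one of six alike, loose in the cup (two layers, up to about 35 mm above the cup's underside). Origin: centre of its underside at the start
- pebble2: pebble, reddish brown rounded block 15 x 14 x 13 mm, 11 g, one of six alike, loose in the cup (two layers, up to about 35 mm above the cup's underside). Origin: centre of its underside at the start
- pebble3: pebble, reddish brown rounded block 15 x 14 x 13 mm, 11 g, one of six alike, loose in the cup (two layers, up to about 35 mm above the cup's underside). Origin: centre of its underside at the start
- pebble4: pebble, reddish brown rounded block 15 x 14 x 13 mm, 11 g, one of six alike, loose in the cup (two layers, up to about 35 mm above the cup's underside). Origin: centre of its underside at the start
- pebble5: pebble, reddish brown rounded block 15 x 14 x 13 mm, 11 g, one of six alike, loose in the cup (two layers, up to about 35 mm above the cup's underside). Origin: centre of its underside at the start
- tray: open steel tray standing loose on the stage, 100 mm (its x) by 130 mm (its y), 35 mm high, wall and floor 3 mm, about 0.25 kg (0.17 to 0.35). Origin: centre of its underside, 12 mm above the table; z up. Its +x side is the long side that faces the stop bar, 14 to 53 mm short of it and up to 0.15 rad askew at the start; its -x long side is free to be pushed
- stage: fixed grey stage: flat plate 240 mm wide (y) and 12 mm thick, from x = -140 to x = +115 mm, with a fixed back block (x = 94 to 114 mm) 57 mm high along its +x edge and two upright clamp posts 20 mm thick and 56 mm high at x = 40, y = +-108 mm. Origin: on the table, on the stage's midline; +x points from the free edge (nearer the robot) to the stop. Yaw within 0.3 rad
- stop: aluminium stop bar across the stage, 180 mm wide (y), 30 high, 12 thick. Origin: middle of its front face (facing the stage's -x), 29 mm above the table; at rest at x = +50 mm on the stage's midline; axes as the stage's. Slides up to 28 mm along +x on springs without preload, 0.8 N per mm (10 N at 12.5 mm). Friction under the tray takes 1 to 4 N more, up to as much again if the pusher bears down
- jar: bystander: clear jar with black lid, 60 mm across, 75 mm tall, on the other side of the stage from the cup. Origin: centre of underside
- dish: bystander: shallow white dish, 90 mm across, 16 mm high. Origin: centre of underside
- box: bystander: open white box with four compartments, 90 x 120 x 40 mm. Origin: centre of underside
- forceps: bystander: steel forceps lying flat on the robot's side of the stage, 120 mm long (its x), 9 mm high. Origin: middle of underside
Mind the look-alikes: they are no part of the job. Leave any red look-alike of the cup alone. Leave any pink look-alike of the tray alone.

How it is judged:
By the outcome, as a careful person would: the job done as asked, in the order asked, and still so for the second after the job is handed in, while the arm keeps its last pose, push and grip.
It also fails if it takes over 72 s, if anything falls off the work surface, if the arm or the gripper's body presses on something with over 40 N, if the wrist force passes 120 N, or if a joint passes its speed limit or range.

## Working session

There is one attempt and no reset: what is moved stays moved. The work goes in short steps, Python scripts to look and compute and a shell command to move; the robot and the scene stay as the last step left them, time stands still between calls to the robot, and variables do not carry over. Pictures are saved under pics/ and viewed, at most 10 in all, crops included, and the job is handed in when it is done.

```bash
ls; mkdir -p pics; python3 - <<'E'
from rig import r,cams
import cv2,numpy as np
s=r.sense();print({k:np.round(v,3).tolist() for k,v in s.items()}, r.finger_overhang)
for n in("top","side"):
    f=cams.grab_frame(n);cv2.imwrite(f"pics/{n}0.png",f["image"][:,:,::-1])
    np.save(f"pics/{n}0.npy",f,allow_pickle=True)
    print(n,f["fx"],f["cx"],f["cy"],f["D"],f["position"],f["orientation"])
E
```

```text
pics
{'clock': 0.0, 'qpos': [1.241, 0.354, 1.634, -0.0, 1.155, -0.002], 'qvel': [0.001, 0.0, -0.0, 0.0, 0.0, -0.0], 'joint_efforts': [0.001, -60.526, -34.206, 0.0, 0.009, -0.0], 'eef_pos': [201.085, 591.248, 226.758], 'tcp_rot': [-3.14, 0.0, 2.814], 'contact_force': [-0.979, -0.186, 0.45], 'wrist_torque': [-0.013, -0.033, -0.018], 'grasp_force': 0.0, 'opening': 1.002} 19.0
top 496.0002289437174 324.33397405547834 197.55988733657816 [-0.15037698  0.          0.          0.          0.        ] [ 263.77511828   19.05438411 1222.02821546] [-2.94355166  0.00782791 -1.54815186]
side 514.912019479711 320.7189677167458 193.08875461510064 [0.04785423 0.         0.         0.         0.        ] [ 111.05224565 -839.66497178  989.89227905] [-2.35375465  0.00579782 -0.39143081]
```

View pics/top0.png

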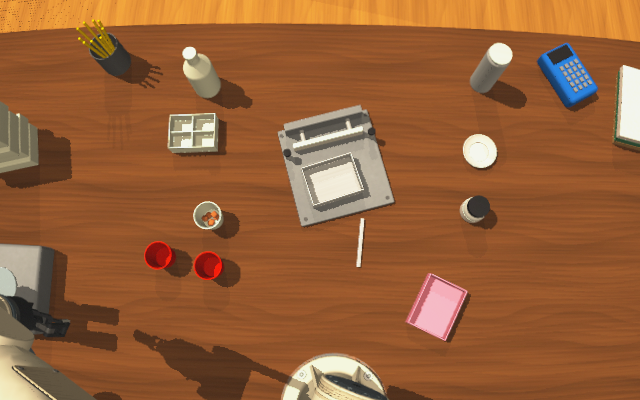

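View pics/side0.png

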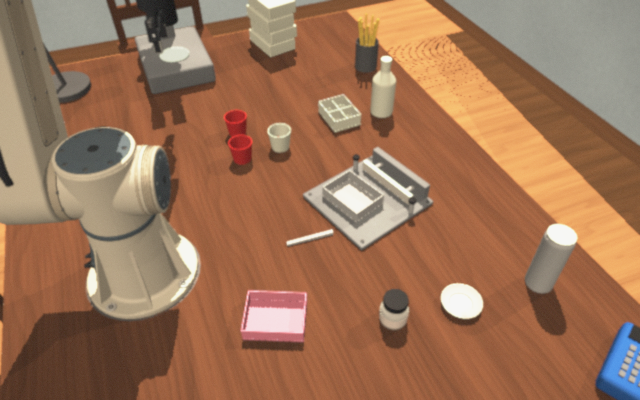

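```bash
cat > h.py <<'E'
import numpy as np,cv2
from scipy.spatial.transform import Rotation as Ro
def ray(f,uv):
    K=np.array([[f["fx"],0,f["cx"]],[0,f["fy"],f["cy"]],[0,0,1.]])
    n=cv2.undistortPoints(np.float64(uv).reshape(-1,1,2),K,np.float64(f["D"]))[:,0]
    d=np.c_[n,np.ones(len(n))]@Ro.from_euler("xyz",f["orientation"]).as_matrix().T
    return np.array(f["position"]),d
def plane(f,uv,z):
    p,d=ray(f,uv);return p+d*((z-p[2])/d[:,2])[:,None]
def proj(f,P):
    K=np.array([[f["fx"],0,f["cx"]],[0,f["fy"],f["cy"]],[0,0,1.]])
    R=Ro.from_euler("xyz",f["orientation"]).as_matrix().T
    return cv2.projectPoints(np.float64(P).reshape(-1,1,3),cv2.Rodrigues(R)[0],-R@np.array(f["position"],float),K,np.float64(f["D"]))[0][:,0]
def load(n):return np.load(f"pics/{n}.npy",allow_pickle=True).item()
E
python3 - <<'E'
from h import *
f=load("top0");im=f["image"]
a=cv2.resize(im[95:235,185:405],None,fx=3.6,fy=3.6,interpolation=cv2.INTER_CUBIC)
cv2.imwrite("pics/topcrop.png",a[:,:,::-1])
g=load("side0");b=cv2.resize(g["image"][100:250,225:440],None,fx=3.6,fy=3.6,interpolation=cv2.INTER_CUBIC)
cv2.imwrite("pics/sidecrop.png",b[:,:,::-1])
E
```

```text
(no output)
```

View pics/topcrop.png

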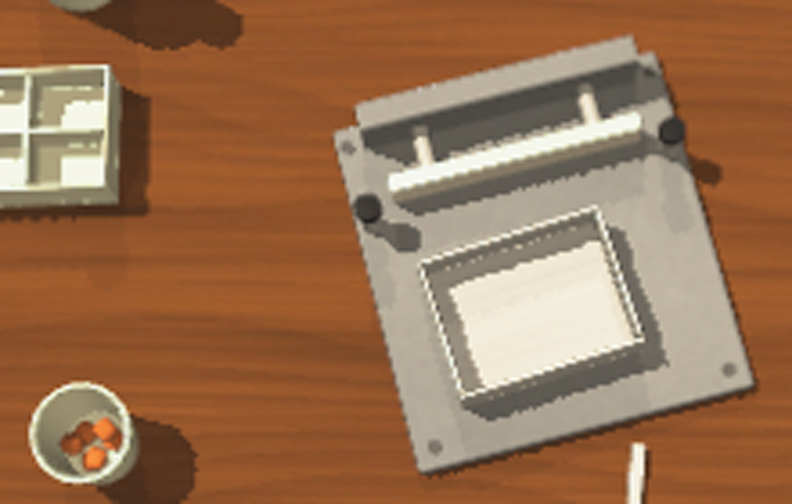

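View pics/sidecrop.png

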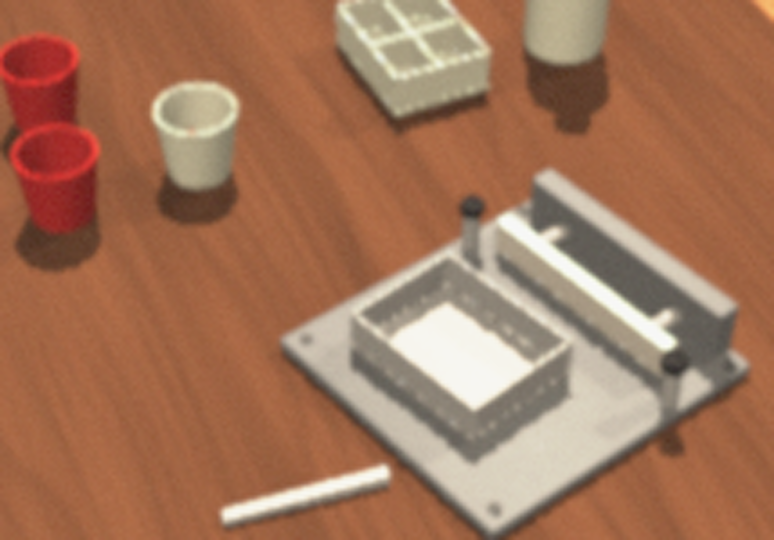

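The top crop shows the cup rim centred at about (208,215.5) in full-image pixels. The tray rim corners are near (301,168), (352,153), (364,189) and (314,206), with the stop bar above them and both red cups towards the robot. In the side crop the cup stands clear of the reds.

```bash
python3 - <<'E'
from h import *
f=load("top0");g=load("side0")
T=lambda p:(np.float64(p)-1.3)/3.6+[185,95]
S=lambda p:(np.float64(p)-1.3)/3.6+[225,100]
np.set_printoptions(precision=1,suppress=True)
st=plane(f,T([(422,468),(753,382),(336,132)]),12);print("stage FL FR BL",st[:,:2])
v=st[0]-st[1];print("width",np.linalg.norm(v),"yaw",np.arctan2(-v[0],v[1]), "side yaw",np.arctan2(*(st[2]-st[0])[[1,0]]))
st2=plane(g,S([(283,343),(492,531)]),12);print("side FL FR",st2[:,:2])
tr=plane(f,T([(418,262),(600,208),(643,340),(465,400)]),47);print("tray",tr[:,:2],tr.mean(0))
e=[tr[0]-tr[1],tr[3]-tr[2]];print("tray yaw",[np.arctan2(-q[0],q[1]) for q in e],[np.linalg.norm(q) for q in e])
tr2=plane(g,S([(457,258),(571,345),(477,406),(354,320)]),47);print("tray side",tr2[:,:2],tr2.mean(0))
bar=plane(f,T([(391,190),(640,118)]),44);print("bar top",bar[:,:2])
po=plane(f,T([(368,208),(671,131)]),68);print("posts68",po[:,:2])
# cup via mask
def cup(f,box,z):
    x0,y0,x1,y1=box;hsv=cv2.cvtColor(f["image"][y0:y1,x0:x1],cv2.COLOR_RGB2HSV)
    m=((hsv[...,1]<90)&(hsv[...,2]>90)).astype(np.uint8)
    c=max(cv2.findContours(m,0,1)[0],key=cv2.contourArea)
    return c[:,0]+[x0,y0]
c=cup(f,(185,195,232,235),62);h=cv2.convexHull(c.astype(np.float32))[:,0];P=plane(f,h,62)
(cx,cy),rr=cv2.minEnclosingCircle(P[:,:2].astype(np.float32));print("cup top",cx,cy,rr)
P=plane(g,S([(154,107),(239,107),(196,83),(196,131)]),62);print("cup side rim",P[:,:2],P.mean(0))
for n,q in(("redA",(158,255)),("redB",(208,265))):print(n,plane(f,[q],62)[0,:2])
print("forceps",plane(f,[(362,219),(359,266)],5)[:,:2])
E
```

```text
stage FL FR BL [[ 437.1   87.8]
 [ 501.9 -139.1]
 [ 677.4  157.1]]
width 235.9924744160127 yaw 0.27793653022532094 side yaw 0.28044628434758767
side FL FR [[ 434.8   82.6]
 [ 500.6 -139.6]]
tray [[573.4  93. ]
 [614.1 -30.3]
 [522.3 -60.3]
 [478.7  58.5]] [547.1  15.2  47. ]
tray yaw [np.float64(0.3192761593345874), np.float64(0.3517863137017784)] [np.float64(129.91144028599484), np.float64(126.54918865331503)]
tray side [[576.5  83.3]
 [612.9 -32.2]
 [525.3 -60.3]
 [479.4  51.6]] [548.5  10.6  47. ]
bar top [[625.1 113.5]
 [680.9 -57.6]]
posts68 [[604.8 126.7]
 [663.5 -77.2]]
cup top 445.5339050292969 310.90277099609375 37.8709716796875
cup side rim [[419.  328. ]
 [482.5 301.3]
 [460.9 345. ]
 [440.2 285.5]] [450.6 315.   62. ]
redA [348.4 426.6]
redB [328.8 303.3]
forceps [[455.4 -60.6]
 [339.1 -54.4]]
```

```bash
cat >> h.py <<'E'
def Rt(psi,al,phi=0,xs=-1):
    F=np.array([np.cos(psi),np.sin(psi),0]);U=np.array([0,0,1.])
    z=F*np.cos(al)-U*np.sin(al);p=F*np.sin(al)+U*np.cos(al);x=xs*p
    R=np.c_[x,np.cross(z,x),z]
    return R@Ro.from_rotvec([0,0,phi]).as_matrix()
def go(pos,R):
    from rig import r
    s=r.sense();R0=Ro.from_euler("xyz",s["tcp_rot"]).as_matrix()
    d=R0.T@(np.array(pos)-s["eef_pos"])/1000;w=Ro.from_matrix(R0.T@R).as_rotvec()
    print("t",round(s["clock"],2),"pos",np.round(s["eef_pos"],1),"F",np.round(s["contact_force"],1),"q",np.round(s["qpos"],2),"op",round(s["opening"],2),"gf",round(float(s["grasp_force"]),1))
    print("ROW",np.round(np.r_[d,w],3).tolist(),"deg",round(np.degrees(np.linalg.norm(w)),1))
E
python3 -c "
from h import *
go((405,246,200),Rt(1.0,.70))"
```

```text
t 0.1 pos [201.1 591.3 226.8] F [0.  0.2 0.2] q [ 1.24  0.35  1.63 -0.    1.16 -0.  ] op 1.0 gf 0.0
ROW [-0.304, -0.261, 0.027, -0.577, -0.737, -1.237] deg 88.9
```

```bash
python3 -m crank '[[-0.304,-0.261,0.027,-0.577,-0.737,-1.237,0],[-0.304,-0.261,0.027,-0.577,-0.737,-1.237,0],[-0.304,-0.261,0.027,-0.577,-0.737,-1.237,0],[-0.304,-0.261,0.027,-0.577,-0.737,-1.237,0],[-0.304,-0.261,0.027,-0.577,-0.737,-1.237,0]]' 40
python3 -c "
from h import *
go((405,246,200),Rt(1.0,.70))"
```

```text
clock: 0.6
eef_pos: [328.1, 375.6, 210.7]
tcp_rot: [2.976, 0.42, -2.89]
contact_force: [1.2, 0.7, 0.5]
opening: 0.999
grasp_force: 0.0
t 0.6 pos [328.1 375.6 210.7] F [1.2 0.7 0.5] q [ 0.94 -0.02  2.22 -0.26  0.52 -0.72] op 1.0 gf 0.0
ROW [-0.034, -0.147, 0.003, -0.295, -0.376, -0.633] deg 45.4
```

```bash
python3 -m crank '[[-0.034,-0.147,0.003,-0.295,-0.376,-0.633,0],[-0.034,-0.147,0.003,-0.295,-0.376,-0.633,0],[-0.034,-0.147,0.003,-0.295,-0.376,-0.633,0],[-0.034,-0.147,0.003,-0.295,-0.376,-0.633,0],[-0.034,-0.147,0.003,-0.295,-0.376,-0.633,0]]'
python3 -c "
from h import *
go((405,246,109),Rt(1.0,.70))"
```

```text
clock: 1.1
eef_pos: [360.8, 307.4, 197.4]
tcp_rot: [2.944, 0.522, -2.671]
contact_force: [0.1, -0.3, -0.9]
opening: 0.998
grasp_force: 0.0
t 1.1 pos [360.8 307.4 197.4] F [ 0.1 -0.3 -0.9] q [ 0.61 -0.07  2.36  0.4   0.34 -1.83] op 1.0 gf 0.0
ROW [0.034, -0.09, 0.066, -0.148, -0.298, -0.438] deg 31.5
```

```bash
python3 -m crank '[[0.034,-0.09,0.066,-0.148,-0.298,-0.438,0],[0.034,-0.09,0.066,-0.148,-0.298,-0.438,0],[0.034,-0.09,0.066,-0.148,-0.298,-0.438,0],[0.034,-0.09,0.066,-0.148,-0.298,-0.438,0],[0.034,-0.09,0.066,-0.148,-0.298,-0.438,0]]'
python3 -c "
from h import *
go((405,246,109),Rt(1.0,.70))"
```

```text
clock: 1.6
eef_pos: [380.2, 278.7, 172.1]
tcp_rot: [2.986, 0.618, -2.447]
contact_force: [-0.6, 0.0, 0.5]
opening: 0.999
grasp_force: 0.0
t 1.6 pos [380.2 278.7 172.1] F [-0.6  0.   0.5] q [ 0.39  0.01  2.42  1.12  0.36 -2.93] op 1.0 gf 0.0
ROW [0.038, -0.048, 0.043, -0.053, -0.233, -0.244] deg 19.5
```

```bash
for i in 1 2 3; do python3 -m crank '[[0,0,0,0,0,0.15,0],[0,0,0,0,0,0.3,0],[0,0,0,0,0,0.45,0],[0,0,0,0,0,0.6,0],[0,0,0,0,0,0.75,0]]' >/dev/null; done
python3 -c "
from h import *
go((405,246,109),Rt(1.0,.70,0,1))"
```

```text
t 3.1 pos [380.5 278.9 172.7] F [ 0.1  0.5 -0.1] q [ 0.39  0.01  2.42  1.12  0.36 -0.66] op 1.0 gf 0.0
ROW [-0.062, 0.001, 0.044, -0.051, 0.237, 0.635] deg 39.0
```

```bash
python3 -m crank '[[-0.062,0.001,0.044,-0.051,0.237,0.635,0],[-0.062,0.001,0.044,-0.051,0.237,0.635,0],[-0.062,0.001,0.044,-0.051,0.237,0.635,0],[-0.062,0.001,0.044,-0.051,0.237,0.635,0],[-0.062,0.001,0.044,-0.051,0.237,0.635,0]]'
python3 -c "
from h import *
from rig import cams
go((405,246,109),Rt(1.0,.70,0,1))
f=cams.grab_frame('wrist');cv2.imwrite('pics/w1.png',f['image'][:,:,::-1]);np.save('pics/w1.npy',f,allow_pickle=True)
print(proj(f,[(449,314,62),(449,314,0)]))
"
```

```text
clock: 3.6
eef_pos: [406.7, 245.2, 108.6]
tcp_rot: [3.071, -0.843, 1.105]
contact_force: [-0.7, 0.9, -0.3]
opening: 1.0
grasp_force: 0.0
t 3.6 pos [406.7 245.2 108.6] F [-0.7  0.9 -0.3] q [ 0.09  0.34  2.52  1.97  0.7  -1.28] op 1.0 gf 0.0
ROW [0.0, -0.002, -0.0, -0.009, 0.026, 0.07] deg 4.3
[[317.00813906 179.2641359 ]
 [313.47984497 218.06858826]]
```

View pics/w1.png

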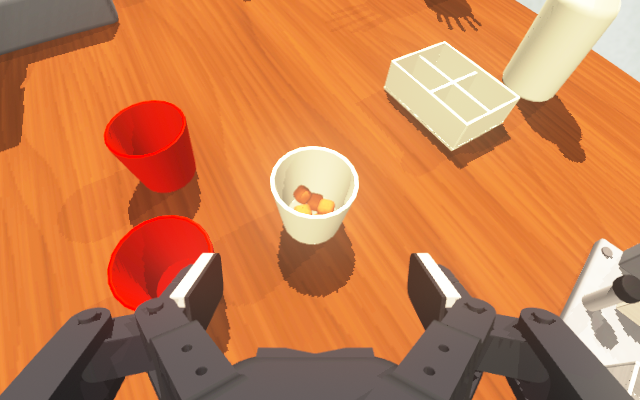

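The wrist view shows the cup centred between the fingers, with its rim centre near (314,187) and pebbles inside. Red cup B is behind the left finger.

```bash
python3 -c "
from h import *
f=load('w1')
a=plane(f,[(271,185),(358,185),(315,147),(315,224)],62);print(a[:,:2],a.mean(0))
hsv=cv2.cvtColor(f['image'],cv2.COLOR_RGB2HSV)[140:250,260:370]
m=((hsv[...,1]<90)&(hsv[...,2]>150)).astype(np.uint8)
c=max(cv2.findContours(m,0,1)[0],key=cv2.contourArea)[:,0]+[260,140];print(c.min(0),c.max(0))
top=c[c[:,1]<187];P=plane(f,top,62)[:,:2]
A=np.c_[2*P,np.ones(len(P))];s=np.linalg.lstsq(A,(P**2).sum(1),rcond=None)[0];print('fit',s[:2],np.sqrt(s[2]+s[:2]@s[:2]))
R=Rt(1.0,.70,0,1);go(np.r_[447,311,40]+3*R[:,2],R)
"
```

```text
[[415.79626751 325.53421062]
 [474.02173339 294.80593678]
 [463.69411763 342.86990542]
 [428.61844828 281.35683367]] [445.5326417  311.14172162  62.        ]
[270 146] [358 244]
fit [447.07317412 315.00189285] 33.5404766299616
t 3.65 pos [405.1 245.1 107.8] F [-2.5  0.1 -0.5] q [ 0.09  0.34  2.52  1.97  0.71 -1.28] op 1.0 gf 0.0
ROW [0.001, 0.001, 0.106, -0.01, 0.025, 0.061] deg 3.8
```

```bash
python3 -m crank '[[0.001,0.001,0.03,-0.01,0.025,0.06,0],[0.001,0.001,0.06,-0.01,0.025,0.06,0],[0.001,0.001,0.09,-0.01,0.025,0.06,0],[0.001,0.001,0.107,-0.01,0.025,0.06,0],[0.001,0.001,0.107,-0.01,0.025,0.06,0]]'
python3 -c "
from h import *
R=Rt(1.0,.70,0,1);go(np.r_[447,312,40]+3*R[:,2],R)"
python3 -m crank '[[0,0,0,0,0,0,0.6],[0,0,0,0,0,0,0.8],[0,0,0,0,0,0,0.8],[0,0,0,0,0,0,0.8],[0,0,0,0,0,0,0.8]]' 30
python3 -m crank '[[0,0,0,0,0,0,0.8],[0,0,0,0,0,0,0.8],[0,0,0,0,0,0,0.8]]' 40
python3 -c "
from h import *
go((447,312,41),Rt(1.0,.70,0,1))"
```

```text
clock: 4.15
eef_pos: [449.4, 315.7, 37.6]
tcp_rot: [3.123, -0.868, 1.031]
contact_force: [-0.5, -0.8, 1.2]
opening: 0.998
grasp_force: 0.0
t 4.15 pos [449.4 315.7  37.6] F [-0.5 -0.8  1.2] q [ 0.29  0.61  2.42  2.35  0.79 -1.49] op 1.0 gf 0.0
ROW [-0.001, -0.0, -0.002, -0.004, 0.003, 0.02] deg 1.2
clock: 4.65
eef_pos: [448.9, 313.9, 39.7]
tcp_rot: [3.123, -0.87, 1.027]
contact_force: [-5.6, -2.0, 8.6]
opening: 0.742
grasp_force: 32.2
clock: 4.95
eef_pos: [448.9, 313.9, 39.8]
tcp_rot: [3.123, -0.87, 1.027]
contact_force: [-5.8, -3.3, 10.0]
opening: 0.741
grasp_force: 40.1
t 4.95 pos [448.9 313.9  39.8] F [-5.8 -3.3 10. ] q [ 0.28  0.61  2.43  2.35  0.79 -1.49] op 0.74 gf 40.1
ROW [-0.001, -0.001, -0.003, -0.002, 0.001, 0.017] deg 1.0
```

```bash
python3 -m crank '[[0.015,0,-0.013,0,0,0,0.8],[0.038,0,-0.032,0,0,0,0.8],[0.061,0,-0.051,0,0,0,0.8],[0.084,0,-0.071,0,0,0,0.8],[0.107,0,-0.09,0,0,0,0.8]]' 40
python3 -c "
from h import *
go((520,120,210),Rt(.5,.5,0,1))"
```

```text
clock: 5.45
eef_pos: [448.0, 314.2, 179.8]
tcp_rot: [3.121, -0.868, 1.026]
contact_force: [-0.3, 0.7, -2.1]
opening: 0.74
grasp_force: 44.1
t 5.45 pos [448.  314.2 179.8] F [-0.3  0.7 -2.1] q [ 0.29  0.18  2.39  1.85  0.54 -0.85] op 0.74 gf 44.1
ROW [-0.06, 0.165, -0.114, -0.414, 0.195, 0.3] deg 31.4
```

```bash
python3 -m crank '[[-0.06,0.165,-0.114,-0.414,0.195,0.3,0.8],[-0.06,0.165,-0.114,-0.414,0.195,0.3,0.8],[-0.06,0.165,-0.114,-0.414,0.195,0.3,0.8],[-0.06,0.165,-0.114,-0.414,0.195,0.3,0.8],[-0.06,0.165,-0.114,-0.414,0.195,0.3,0.8]]'
python3 -c "
from h import *
go((540,48,170),Rt(.3,.35,0,1))"
```

```text
clock: 5.95
eef_pos: [521.1, 117.8, 208.2]
tcp_rot: [-3.137, -1.07, 0.49]
contact_force: [0.2, 0.8, -2.4]
opening: 0.74
grasp_force: 44.2
t 5.95 pos [521.1 117.8 208.2] F [ 0.2  0.8 -2.4] q [-0.11  0.2   2.53  2.32  0.76 -1.23] op 0.74 gf 44.2
ROW [-0.041, 0.071, 0.004, -0.178, 0.15, 0.078] deg 14.1
```

```bash
python3 -c "
from h import *
np.set_printoptions(precision=0,suppress=True)
Rg=Rt(1.0,.70,0,1);a=Rg.T@[0,0,1];m=a*22-np.r_[0,0,3]
S=Ro.from_euler('z',.3).as_matrix()
for al in(.1,.2,.35):
  for ph in (1.57,2,2.4,2.8,3.14):
    R=Rt(.3,al,ph,1);ax=R@a;c=R@m
    d=-np.array([0,0,1])+ax*ax[2];d/=np.linalg.norm(d)
    print(al,ph,'tilt',np.degrees(np.arccos(ax[2])),'axis(fwd,left,up)',(S.T@ax*100),'lip',S.T@(c+34*d),'foot',S.T@(c-62*ax+26*d))
"
```

```text
0.1 1.57 tilt 86.27771299112284 axis(fwd,left,up) [-64. -76.   6.] lip [-19. -19. -32.] foot [ 22.  29. -28.]
0.1 2 tilt 104.61851726807971 axis(fwd,left,up) [-67. -70. -25.] lip [-12.  -9. -38.] foot [ 28.  33. -15.]
0.1 2.4 tilt 119.79232854325342 axis(fwd,left,up) [-70. -52. -50.] lip [ -5.  -1. -40.] foot [35. 28. -2.]
0.1 2.8 tilt 130.74825561513242 axis(fwd,left,up) [-71. -26. -65.] lip [  2.   2. -40.] foot [42. 16.  7.]
0.1 3.14 tilt 134.16329929974563 axis(fwd,left,up) [-72.  -0. -70.] lip [  5.   0. -39.] foot [44.  0. 10.]
0.2 1.57 tilt 82.61227029032173 axis(fwd,left,up) [-63. -76.  13.] lip [-20. -20. -30.] foot [ 20.  28. -30.]
0.2 2 tilt 100.60026038244449 axis(fwd,left,up) [-69. -70. -18.] lip [-14. -11. -37.] foot [ 28.  31. -18.]
0.2 2.4 tilt 115.13555404170344 axis(fwd,left,up) [-74. -52. -42.] lip [ -7.  -3. -40.] foot [36. 27. -6.]
0.2 2.8 tilt 125.33106587047787 axis(fwd,left,up) [-77. -26. -58.] lip [ -1.   1. -40.] foot [42. 15.  3.]
0.2 3.14 tilt 128.43372890068105 axis(fwd,left,up) [-78.  -0. -62.] lip [  1.   0. -40.] foot [45.  0.  5.]
0.35 1.57 tilt 77.20443760574395 axis(fwd,left,up) [-60. -76.  22.] lip [-21. -23. -27.] foot [ 18.  26. -33.]
0.35 2 tilt 94.47872796005767 axis(fwd,left,up) [-71. -70.  -8.] lip [-17. -13. -35.] foot [ 27.  29. -22.]
0.35 2.4 tilt 107.99269989313112 axis(fwd,left,up) [-80. -52. -31.] lip [-12.  -6. -38.] foot [ 36.  25. -11.]
0.35 2.8 tilt 117.13312019491471 axis(fwd,left,up) [-85. -26. -46.] lip [ -7.  -1. -39.] foot [43. 14. -4.]
0.35 3.14 tilt 119.8393713227258 axis(fwd,left,up) [-87.  -0. -50.] lip [ -5.  -0. -39.] foot [45.  0. -2.]
```

```bash
python3 -c "
from h import *
go((548,60,150),Rt(.95,.2,0,1))"
```

```text
t 5.95 pos [521.1 117.8 208.2] F [ 0.2  0.8 -2.4] q [-0.11  0.2   2.53  2.32  0.76 -1.23] op 0.74 gf 44.2
ROW [-0.053, 0.064, 0.025, 0.428, 0.295, -0.159] deg 31.2
```

```bash
python3 -m crank '[[-0.053,0.064,0.025,0.428,0.295,-0.159,0.8],[-0.053,0.064,0.025,0.428,0.295,-0.159,0.8],[-0.053,0.064,0.025,0.428,0.295,-0.159,0.8],[-0.053,0.064,0.025,0.428,0.295,-0.159,0.8],[-0.053,0.064,0.025,0.428,0.295,-0.159,0.8]]'
python3 -c "
from h import *
go((548,58,120),Rt(1.0,.1,0.7,1))"
```

```text
clock: 6.45
eef_pos: [549.8, 60.3, 147.7]
tcp_rot: [3.137, -1.372, 0.961]
contact_force: [2.0, -0.7, -2.3]
opening: 0.736
grasp_force: 44.2
t 6.45 pos [549.8  60.3 147.7] F [ 2.  -0.7 -2.3] q [-0.55  0.74  2.22  1.59  1.36 -1.39] op 0.74 gf 44.2
ROW [-0.028, -0.0, 0.003, 0.075, 0.079, 0.694] deg 40.2
```

```bash
python3 -m crank '[[-0.028,0,0.003,0.075,0.079,0.694,0.8],[-0.028,0,0.003,0.075,0.079,0.694,0.8],[-0.028,0,0.003,0.075,0.079,0.694,0.8],[-0.028,0,0.003,0.075,0.079,0.694,0.8],[-0.028,0,0.003,0.075,0.079,0.694,0.8]]'
python3 -c "
from h import *
go((548,58,120),Rt(1.0,.1,1.4,1))"
```

```text
clock: 6.95
eef_pos: [547.4, 60.8, 121.3]
tcp_rot: [-1.728, -0.859, -0.452]
contact_force: [0.9, -0.3, -1.5]
opening: 0.741
grasp_force: 44.1
t 6.95 pos [547.4  60.8 121.3] F [ 0.9 -0.3 -1.5] q [-0.57  0.88  2.16  1.56  1.47 -0.77] op 0.74 gf 44.1
ROW [0.0, 0.003, -0.002, 0.003, 0.0, 0.694] deg 39.8
```

```bash
python3 -m crank '[[0,0.003,-0.002,0,0,0.14,0.8],[0,0.003,-0.002,0,0,0.28,0.8],[0,0.003,-0.002,0,0,0.42,0.8],[0,0.003,-0.002,0,0,0.56,0.8],[0,0.003,-0.002,0,0,0.7,0.8]]'
python3 -c "
from h import *
from rig import cams
go((548,58,120),Rt(1.0,.1,2.8,1))
f=cams.grab_frame('side');g=cams.grab_frame('top')
a=cv2.resize(f['image'][100:250,240:440],None,fx=2,fy=2.);b=cv2.resize(g['image'][90:240,240:440],None,fx=2,fy=2.)
cv2.imwrite('pics/p1.png',np.hstack([a,b])[:,:,::-1])"
```

```text
clock: 7.45
eef_pos: [548.1, 57.9, 119.9]
tcp_rot: [-1.675, -0.165, -0.555]
contact_force: [0.2, -0.1, -1.8]
opening: 0.737
grasp_force: 44.1
t 7.45 pos [548.1  57.9 119.9] F [ 0.2 -0.1 -1.8] q [-0.57  0.89  2.16  1.56  1.47 -0.07] op 0.74 gf 44.1
ROW [-0.0, -0.0, 0.0, 0.002, -0.003, 1.395] deg 79.9
```

View pics/p1.png

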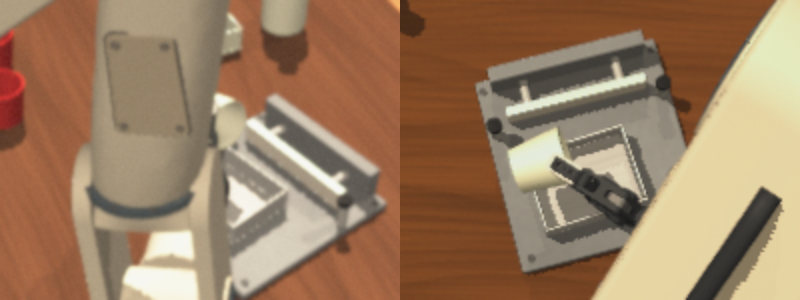

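The cup is on its side over the tray's left end with the mouth facing right, near (565,160) in the right-hand crop. It is inside the tray outline, so I'm pouring on slowly.

```bash
python3 -m crank '[[0,0,0,0,0,0.08,0.8],[0,0,0,0,0,0.16,0.8],[0,0,0,0,0,0.24,0.8],[0,0,0,0,0,0.32,0.8],[0,0,0,0,0,0.4,0.8]]'
python3 -m crank '[[0,0,0,0,0,0.08,0.8],[0,0,0,0,0,0.16,0.8],[0,0,0,0,0,0.24,0.8],[0,0,0,0,0,0.32,0.8],[0,0,0,0,0,0.4,0.8]]'
python3 -m crank '[[0,0,0,0,0,0.12,0.8],[0,0,0,0,0,0.24,0.8],[0,0,0,0,0,0.36,0.8],[0,0,0,0,0,0.48,0.8],[0,0,0,0,0,0.6,0.8]]'
python3 -m crank '[[0,0,0,0,0,0.12,0.8],[0,0,0,0,0,0.24,0.8],[0,0,0,0,0,0.24,0.8],[0,0,0,0,0,0.24,0.8],[0,0,0,0,0,0.24,0.8]]'
python3 -c "
from h import *
from rig import cams
go((548,58,120),Rt(1.0,.1,1.4,1))
f=cams.grab_frame('wrist');g=cams.grab_frame('top')
a=cv2.resize(f['image'],None,fx=.75,fy=.75);b=cv2.resize(g['image'][90:240,270:430],None,fx=2,fy=2.)
cv2.imwrite('pics/p2.png',np.hstack([a,b])[:,:,::-1])"
```

```text
clock: 8.05
eef_pos: [548.1, 58.1, 119.9]
tcp_rot: [-1.676, 0.226, -0.595]
contact_force: [-0.3, -0.1, -2.2]
opening: 0.736
grasp_force: 44.1
clock: 8.55
eef_pos: [548.1, 58.1, 120.0]
tcp_rot: [-1.697, 0.623, -0.646]
contact_force: [0.3, -0.1, -0.4]
opening: 0.737
grasp_force: 44.1
clock: 9.05
eef_pos: [548.1, 58.1, 120.0]
tcp_rot: [-1.868, 1.214, -0.851]
contact_force: [-0.6, -0.8, -0.3]
opening: 0.737
grasp_force: 44.1
clock: 9.55
eef_pos: [548.1, 58.3, 120.0]
tcp_rot: [-2.34, 1.424, -1.335]
contact_force: [0.9, 0.5, -0.6]
opening: 0.735
grasp_force: 44.1
t 9.55 pos [548.1  58.3 120. ] F [ 0.9  0.5 -0.6] q [-0.57  0.89  2.16  1.56  1.47  1.56] op 0.74 gf 44.1
ROW [0.0, -0.0, -0.0, 0.001, -0.002, -1.636] deg 93.7
```

View pics/p2.png

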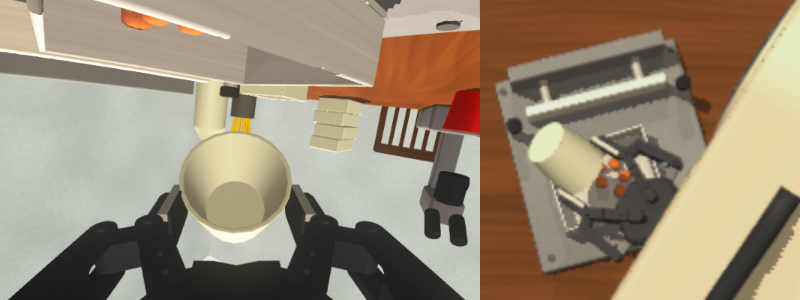

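The wrist view shows the cup empty, with its floor bare at about (235,205). The top crop shows the pebbles in the tray near (615,175). Next I take the cup back.

```bash
for i in 1 2; do python3 -m crank '[[0,0,0,0,0,-0.15,0.8],[0,0,0,0,0,-0.3,0.8],[0,0,0,0,0,-0.45,0.8],[0,0,0,0,0,-0.6,0.8],[0,0,0,0,0,-0.75,0.8]]'>/dev/null; done
python3 -c "
from h import *
go((540,75,200),Rt(1.0,.25,0.85,1))"
```

```text
t 10.65 pos [548.1  58.4 120. ] F [ 1.1 -0.7 -1.1] q [-0.57  0.89  2.16  1.56  1.47  0.06] op 0.74 gf 44.1
ROW [-0.013, -0.081, 0.001, -0.14, -0.056, -0.681] deg 40.0
```

```bash
python3 -m crank '[[-0.013,-0.081,0.001,-0.14,-0.056,-0.681,0.8],[-0.013,-0.081,0.001,-0.14,-0.056,-0.681,0.8],[-0.013,-0.081,0.001,-0.14,-0.056,-0.681,0.8],[-0.013,-0.081,0.001,-0.14,-0.056,-0.681,0.8],[-0.013,-0.081,0.001,-0.14,-0.056,-0.681,0.8]]'
python3 -c "
from h import *
go((495,200,200),Rt(1.0,.5,0.15,1))"
```

```text
clock: 11.15
eef_pos: [540.0, 74.6, 200.6]
tcp_rot: [-1.9, -0.694, -0.355]
contact_force: [-0.1, -0.2, -0.9]
opening: 0.736
grasp_force: 44.1
t 11.15 pos [540.   74.6 200.6] F [-0.1 -0.2 -0.9] q [-0.53  0.57  2.23  1.52  1.32 -0.37] op 0.74 gf 44.1
ROW [-0.066, -0.084, 0.079, -0.122, -0.223, -0.695] deg 42.4
```

```bash
python3 -m crank '[[-0.066,-0.084,0.079,-0.122,-0.223,-0.695,0.8],[-0.066,-0.084,0.079,-0.122,-0.223,-0.695,0.8],[-0.066,-0.084,0.079,-0.122,-0.223,-0.695,0.8],[-0.066,-0.084,0.079,-0.122,-0.223,-0.695,0.8],[-0.066,-0.084,0.079,-0.122,-0.223,-0.695,0.8]]'
python3 -c "
from h import *
go((448,314,140),Ro.from_euler('xyz',[3.123,-0.87,1.027]).as_matrix())"
```

```text
clock: 11.65
eef_pos: [494.6, 201.0, 200.3]
tcp_rot: [-2.87, -1.049, 0.694]
contact_force: [0.1, 0.1, -1.6]
opening: 0.733
grasp_force: 44.3
t 11.65 pos [494.6 201.  200.3] F [ 0.1  0.1 -1.6] q [-0.17  0.3   2.38  1.68  0.95 -0.89] op 0.73 gf 44.3
ROW [-0.034, -0.096, 0.091, -0.016, -0.2, -0.167] deg 14.9
```

```bash
python3 -m crank '[[-0.034,-0.096,0.091,-0.016,-0.2,-0.167,0.8],[-0.034,-0.096,0.091,-0.016,-0.2,-0.167,0.8],[-0.034,-0.096,0.091,-0.016,-0.2,-0.167,0.8],[-0.034,-0.096,0.091,-0.016,-0.2,-0.167,0.8],[-0.034,-0.096,0.091,-0.016,-0.2,-0.167,0.8]]'
python3 -c "
from h import *
go((448,314,43),Ro.from_euler('xyz',[3.123,-0.87,1.027]).as_matrix())"
```

```text
clock: 12.15
eef_pos: [447.5, 315.3, 140.2]
tcp_rot: [3.133, -0.871, 1.019]
contact_force: [-0.5, 0.4, -1.5]
opening: 0.736
grasp_force: 44.3
t 12.15 pos [447.5 315.3 140.2] F [-0.5  0.4 -1.5] q [ 0.28  0.3   2.41  2.03  0.6  -1.07] op 0.74 gf 44.3
ROW [-0.075, 0.001, 0.062, -0.004, -0.001, -0.005] deg 0.4
```

```bash
python3 -m crank '[[-0.02,0,0.016,0,0,0,0.8],[-0.045,0.001,0.037,0,0,0,0.8],[-0.065,0.001,0.054,0,0,0,0.8],[-0.075,0.001,0.062,0,0,0,0.8],[-0.075,0.001,0.062,0,0,0,0.8]]'
python3 -m crank '[[-0.0015,0,0.0013,0,0,0,0.8],[-0.0023,0,0.0019,0,0,0,0.8],[-0.0023,0,0.0019,0,0,0,0.8]]'
```

```text
clock: 12.65
eef_pos: [450.8, 310.4, 41.7]
tcp_rot: [3.135, -0.87, 1.01]
contact_force: [1.0, -0.1, -1.1]
opening: 0.736
grasp_force: 44.4
clock: 12.95
eef_pos: [451.1, 312.0, 41.5]
tcp_rot: [3.13, -0.873, 1.016]
contact_force: [-0.2, -0.9, -1.0]
opening: 0.734
grasp_force: 44.4
```

```bash
python3 -m crank '[[-0.0008,0,0.0006,0,0,0,0.8],[-0.0008,0,0.0006,0,0,0,0.8]]'; python3 -m crank '[[-0.0008,0,0.0006,0,0,0,0.8],[-0.0008,0,0.0006,0,0,0,0.8]]'
```

```text
clock: 13.15
eef_pos: [450.6, 312.2, 39.9]
tcp_rot: [3.131, -0.872, 1.016]
contact_force: [0.5, -0.1, -2.0]
opening: 0.737
grasp_force: 44.4
clock: 13.35
eef_pos: [450.7, 312.5, 39.8]
tcp_rot: [3.131, -0.875, 1.015]
contact_force: [-3.1, -3.8, 11.7]
opening: 0.733
grasp_force: 44.9
```

```bash
python3 -m crank '[[0,0,0,0,0,0,0.15],[0,0,0,0,0,0,0],[0,0,0,0,0,0,0],[0,0,0,0,0,0,0],[0,0,0,0,0,0,0]]'
python3 -m crank '[[0,0,-0.02,0,0,0,0],[0,0,-0.04,0,0,0,0],[0,0,-0.07,0,0,0,0],[0,0,-0.1,0,0,0,0],[0,0,-0.13,0,0,0,0]]'
python3 -c "
from h import *
from rig import cams
go((420,-50,250),Rt(.28,np.pi/2,0,1))
f=cams.grab_frame('wrist');g=cams.grab_frame('top')
a=cv2.resize(f['image'],None,fx=.7,fy=.7);b=cv2.resize(g['image'][90:230,190:405],None,fx=1.6,fy=2)
cv2.imwrite('pics/p3.png',np.hstack([a,b])[:,:,::-1])
np.save('pics/top3.npy',g,allow_pickle=True)"
```

```text
clock: 13.85
eef_pos: [450.3, 312.1, 38.4]
tcp_rot: [3.132, -0.872, 1.015]
contact_force: [-0.5, -0.2, -0.6]
opening: 0.995
grasp_force: 0.0
clock: 14.35
eef_pos: [395.9, 227.6, 122.4]
tcp_rot: [3.133, -0.871, 1.014]
contact_force: [0.8, -0.1, 0.4]
opening: 1.0
grasp_force: 0.0
t 14.35 pos [395.9 227.6 122.4] F [ 0.8 -0.1  0.4] q [ 0.01  0.3   2.55  1.9   0.74 -1.22] op 1.0 gf 0.0
ROW [-0.046, 0.169, -0.251, -0.312, -0.833, 0.683] deg 64.3
```

View pics/p3.png

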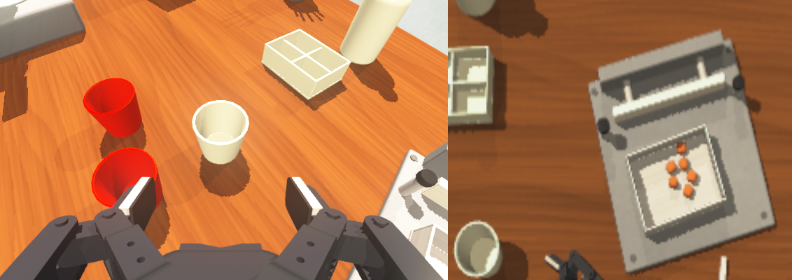

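All six pebbles are in the tray, at about (665-695,148-192) in the right-hand crop, and the cup stands upright and empty. Now to the push.

```bash
python3 -m crank '[[0.046,0.12,-0.17,-0.312,-0.833,0.683,0],[0.046,0.12,-0.17,-0.312,-0.833,0.683,0],[0.046,0.12,-0.17,-0.312,-0.833,0.683,0.5],[0.046,0.12,-0.17,-0.312,-0.833,0.683,0.5],[0.046,0.12,-0.17,-0.312,-0.833,0.683,0.5]]'
python3 -c "
from h import *
go((467,-11,180),Rt(.28,np.pi/2,0,1))"
```

```text
clock: 14.95
eef_pos: [410.5, 178.0, 187.1]
tcp_rot: [-2.994, -0.653, 0.78]
contact_force: [-0.5, 1.4, -1.3]
opening: 0.521
grasp_force: 0.0
t 14.95 pos [410.5 178.  187.1] F [-0.5  1.4 -1.3] q [-0.02  0.01  2.39  1.05  0.66 -0.12] op 0.52 gf 0.0
ROW [-0.078, 0.165, -0.076, -0.303, -0.604, 0.529] deg 49.1
```

```bash
python3 -m crank '[[-0.078,0.165,-0.076,-0.303,-0.604,0.529,0.5],[-0.078,0.165,-0.076,-0.303,-0.604,0.529,0.5],[-0.078,0.165,-0.076,-0.303,-0.604,0.529,0.5],[-0.078,0.165,-0.076,-0.303,-0.604,0.529,0.5],[-0.078,0.165,-0.076,-0.303,-0.604,0.529,0.5]]'
python3 -c "
from h import *
go((467,-11,150),Rt(.28,np.pi/2,0,1))"
```

```text
clock: 15.45
eef_pos: [468.4, -12.2, 180.0]
tcp_rot: [-3.083, -0.135, 0.39]
contact_force: [-0.9, 0.5, -0.2]
opening: 0.502
grasp_force: 0.0
t 15.45 pos [468.4 -12.2 180. ] F [-0.9  0.5 -0.2] q [-0.12  0.12  2.07  0.15  0.87  0.97] op 0.5 gf 0.0
ROW [-0.005, 0.0, 0.03, -0.066, -0.132, 0.113] deg 10.6
```

```bash
python3 -m crank '[[-0.005,0,0.03,-0.066,-0.132,0.113,0.5],[-0.005,0,0.03,-0.066,-0.132,0.113,0.5],[-0.005,0,0.03,-0.066,-0.132,0.113,0.5],[-0.005,0,0.03,-0.066,-0.132,0.113,0.5]]'
python3 -c "
from h import *
from rig import cams
R=Rt(.28,np.pi/2,0,1);go((467,-11,38),R)
f=cams.grab_frame('wrist');im=f['image'].copy();np.save('pics/w4.npy',f,allow_pickle=True)
cv2.imwrite('pics/w4.png',im[:,:,::-1])
"
```

```text
clock: 15.85
eef_pos: [465.0, -7.4, 148.9]
tcp_rot: [-3.137, -0.002, 0.288]
contact_force: [0.6, -0.1, 0.3]
opening: 0.498
grasp_force: 0.0
t 15.85 pos [465.   -7.4 148.9] F [ 0.6 -0.1  0.3] q [-0.02  0.21  2.04  0.01  0.89  1.26] op 0.5 gf 0.0
ROW [0.001, 0.005, 0.111, -0.005, -0.002, 0.008] deg 0.6
```

View pics/w4.png

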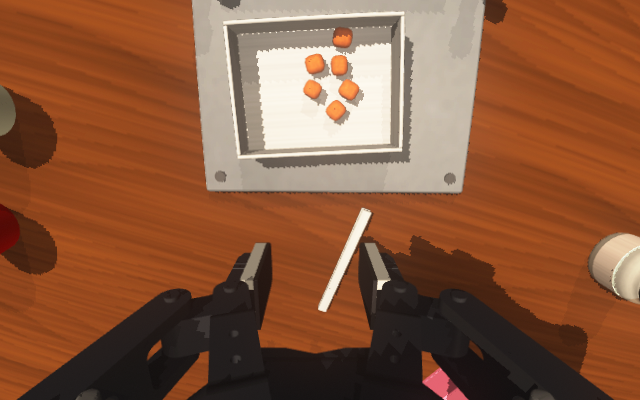

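The stage front edge runs (207,191)-(463,193), so the tool is square to the stage. The tray's near rim runs (243,157)-(402,150), and the forceps lie below at (320-370,210-310).

```bash
python3 -c "
from h import *
f=load('w4');np.set_printoptions(precision=3,suppress=True)
e=plane(f,[(207,189),(463,191)],12)[:,:2];t=plane(f,[(240,157),(403,151),(404,13),(225,23)],47)[:,:2]
print(e,t,t.mean(0));v=e[0]-e[1];print('stage yaw',np.arctan2(-v[0],v[1]),np.linalg.norm(v),'tray yaw',np.arctan2(*((t[0]-t[1])*[-1,1])))
yaw=.28;B=np.array([[np.cos(yaw),np.sin(yaw)],[-np.sin(yaw),np.cos(yaw)]])
o=e.mean(0)+140*B[0];print('origin',o,'tray in stage',(t-o)@B.T,'tcp',B@(np.array([465,-7.4])-o))
"
```

```text
[[ 434.641   89.935]
 [ 500.806 -138.589]] [[479.968  60.358]
 [520.997 -60.878]
 [613.34  -27.379]
 [570.978  92.826]] [546.321  16.232]
stage yaw 0.28182375518733954 237.9095734391542 tray yaw 0.3263272377340732
origin [602.271  14.362] tray in stage [[-104.829   78.004]
 [ -98.902  -49.849]
 [  -0.898  -43.175]
 [  -8.391   84.056]] tcp [-137.94    17.021]
```

```bash
python3 -m crank '[[0.001,0,0.04,-0.005,-0.002,0.008,0.5],[0.001,0,0.08,-0.005,-0.002,0.008,0.5],[0.001,0,0.105,-0.005,-0.002,0.008,0.5],[0.001,0,0.11,-0.005,-0.002,0.008,0.5],[0.001,0,0.11,-0.005,-0.002,0.008,0.5]]'
python3 -m crank '[[0.005,0,0,0,0,0,0.5],[0.01,0,0,0,0,0,0.5],[0.015,0,0,0,0,0,0.5],[0.02,0,0,0,0,0,0.5],[0.025,0,0,0,0,0,0.5]]'
python3 -m crank '[[0.003,0,0,0,0,0,0.5],[0.006,0,0,0,0,0,0.5],[0.009,0,0,0,0,0,0.5],[0.012,0,0,0,0,0,0.5],[0.015,0,0,0,0,0,0.5]]'
python3 -m crank '[[0.003,0,0,0,0,0,0.5],[0.006,0,0,0,0,0,0.5],[0.009,0,0,0,0,0,0.5],[0.012,0,0,0,0,0,0.5],[0.015,0,0,0,0,0,0.5]]'
```

```text
clock: 16.4
eef_pos: [465.9, -7.9, 39.5]
tcp_rot: [3.14, 0.0, 0.277]
contact_force: [0.2, -0.2, 0.8]
opening: 0.503
grasp_force: 0.0
clock: 16.9
eef_pos: [490.6, -0.7, 39.7]
tcp_rot: [3.139, -0.0, 0.278]
contact_force: [-4.4, -0.2, 1.9]
opening: 0.502
grasp_force: 2.3
clock: 17.4
eef_pos: [501.9, 3.2, 39.2]
tcp_rot: [3.141, 0.006, 0.278]
contact_force: [-9.2, -1.0, 11.6]
opening: 0.502
grasp_force: 7.5
clock: 17.9
eef_pos: [516.9, 7.2, 39.2]
tcp_rot: [3.14, 0.005, 0.278]
contact_force: [-8.4, -2.4, 9.3]
opening: 0.5
grasp_force: 6.8
```

```bash
python3 -m crank '[[0,0,-0.002,0,0,0,0.5],[0,0,-0.003,0,0,0,0.5],[0,0,-0.003,0,0,0,0.5]]'
python3 -m crank '[[0.002,0,0,0,0,0,0.5],[0.004,0,0,0,0,0,0.5],[0.006,0,0,0,0,0,0.5]]'
python3 -m crank '[[0.001,0,-0.002,0,0,0,0.5],[0.002,0,-0.003,0,0,0,0.5],[0.003,0,-0.003,0,0,0,0.5]]'
```

```text
clock: 18.2
eef_pos: [519.8, 7.4, 42.6]
tcp_rot: [3.139, -0.001, 0.278]
contact_force: [-0.6, 0.8, 0.1]
opening: 0.503
grasp_force: 0.0
clock: 18.5
eef_pos: [525.3, 9.1, 42.4]
tcp_rot: [3.139, -0.0, 0.278]
contact_force: [0.3, -0.1, -0.1]
opening: 0.5
grasp_force: 0.0
clock: 18.8
eef_pos: [528.1, 9.9, 45.6]
tcp_rot: [3.139, -0.0, 0.278]
contact_force: [-0.0, 0.3, 0.3]
opening: 0.496
grasp_force: 0.0
```

```bash
python3 -c "
from h import *
from rig import cams
I={n:cams.grab_frame(n) for n in('wrist','top','side')}
for n in I: np.save(f'pics/{n}5.npy',I[n],allow_pickle=True)
w=cv2.resize(I['wrist']['image'],(480,300));t=cv2.resize(I['top']['image'][95:235,270:405],(320,300))
s=cv2.resize(I['side']['image'][130:250,290:440],(400,300),interpolation=cv2.INTER_CUBIC)
W=cv2.resize(I['wrist']['image'][0:200,160:480],(400,300))
cv2.imwrite('pics/m5.png',np.vstack([np.hstack([w,t]),np.hstack([s,W])])[:,:,::-1])
"
```

```text
(no output)
```

View pics/m5.png

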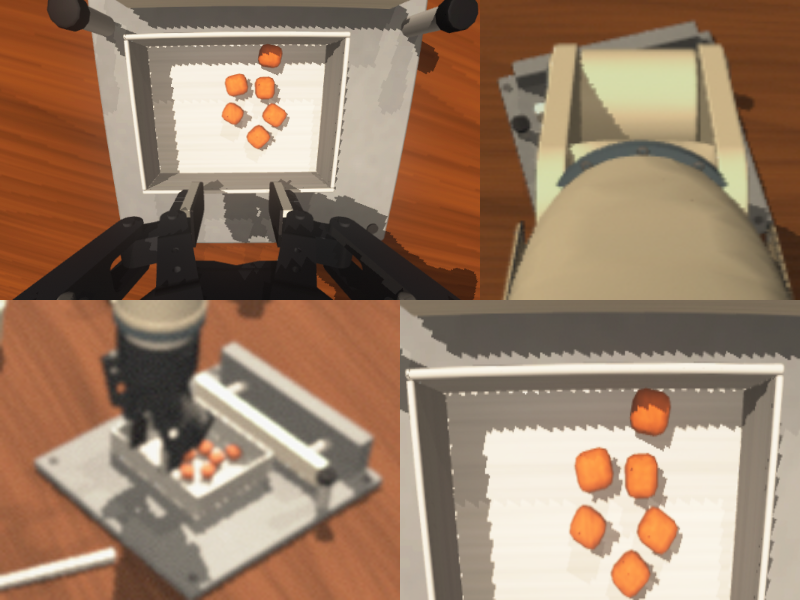

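```bash
python3 -c "
from h import *
from rig import r
f=load('wrist5');np.set_printoptions(precision=1,suppress=True)
s=r.sense();R=Ro.from_euler('xyz',s['tcp_rot']).as_matrix();p=np.array(s['eef_pos'])
yaw=.28;B=np.array([[np.cos(yaw),np.sin(yaw)],[-np.sin(yaw),np.cos(yaw)]]);o=np.array([602.3,14.4])
print('tcp stage',B@(p[:2]-o),p[2])
t=plane(f,[(195,252),(444,254),(465,46),(165,49)],47)[:,:2];print('tray rim@47 stage',(t-o)@B.T)
for z in(6,13,19):
  for x in(-11,11): print(z,x,proj(f,[p+R@[x,y,z] for y in(-21,-30,21,30)]).ravel()*.75)
"
```

```text
tcp stage [-72.8  16.2] 45.42805855072561
tray rim@47 stage [[-70.9  77.9]
 [-72.5 -48.1]
 [ 24.5 -46.8]
 [ 23.6  81.1]]
6 -11 [208.5 200.7 195.9 200.6 267.2 200.7 279.8 200.6]
6 11 [207.4 172.  194.3 172.  268.5 172.  281.5 172. ]
13 -11 [209.5 196.1 197.4 196.1 266.1 196.1 278.1 196. ]
13 11 [208.5 168.4 195.9 168.4 267.2 168.4 279.7 168.4]
19 -11 [210.3 192.4 198.6 192.4 265.1 192.4 276.8 192.4]
19 11 [209.4 165.5 197.2 165.5 266.2 165.5 278.3 165.5]
```

The wrist crop shows the tray nearly square, with its near rim at y≈189. The fingertips overlap that rim at about (203,183) and (272,183), so they had ridden over it. I'll back off and go lower, feeling for the stage.

```bash
python3 -m crank '[[0,0,-0.01,0,0,0,0.5],[-0.02,0,-0.01,0,0,0,0.5],[-0.045,0,-0.01,0,0,0,0.5],[-0.045,0,0,0,0,0,0.5],[-0.045,0,0.006,0,0,0,0.5]]' | grep -E 'pos|contact'
for i in 1 2 3; do python3 -m crank '[[0,0,0.001,0,0,0,0.5],[0,0,0.002,0,0,0,0.5],[0,0,0.002,0,0,0,0.5]]' | grep -E 'pos|contact'; done
```

```text
eef_pos: [484.8, -2.6, 39.5]
contact_force: [0.6, -0.4, 0.5]
eef_pos: [485.2, -2.4, 37.4]
contact_force: [-0.7, -1.2, -0.1]
eef_pos: [484.6, -2.5, 35.3]
contact_force: [-0.2, -0.1, -0.7]
eef_pos: [484.5, -2.5, 33.3]
contact_force: [0.2, -0.1, 0.2]
```

```bash
for i in 1 2 3 4; do python3 -m crank '[[0,0,0.001,0,0,0,0.5],[0,0,0.002,0,0,0,0.5],[0,0,0.002,0,0,0,0.5]]' | grep -E 'pos|contact'; done
```

```text
eef_pos: [484.5, -2.6, 31.3]
contact_force: [0.2, 0.4, 0.1]
eef_pos: [484.5, -2.5, 29.3]
contact_force: [-0.7, -0.2, 0.7]
eef_pos: [484.5, -2.5, 27.3]
contact_force: [-0.2, -0.1, -0.4]
eef_pos: [484.5, -2.5, 25.3]
contact_force: [-0.7, -1.1, 0.9]
```

```bash
for i in 1 2; do python3 -m crank '[[0,0,0.001,0,0,0,0.5],[0,0,0.002,0,0,0,0.5],[0,0,0.002,0,0,0,0.5]]' | grep -E 'pos|contact'; done
python3 -c "
from h import *
go((484.5,-2.5,21.3),Rt(.281,np.pi/2,0,1))"
```

```text
eef_pos: [484.5, -2.5, 23.3]
contact_force: [0.2, 0.7, -0.5]
eef_pos: [484.5, -2.6, 21.3]
contact_force: [0.4, 0.1, -0.0]
t 22.15 pos [484.5  -2.6  21.3] F [ 0.4  0.1 -0. ] q [-0.01  0.45  2.08 -0.    0.61  1.29] op 0.5 gf 0.0
ROW [-0.0, -0.0, -0.0, 0.002, -0.0, -0.003] deg 0.2
```

```bash
python3 -m crank '[[0.006,0,0,0,0,0,0.5],[0.012,0,0,0,0,0,0.5],[0.018,0,0,0,0,0,0.5],[0.024,0,0,0,0,0,0.5],[0.03,0,0,0,0,0,0.5]]' | grep -E 'pos|contact'
for i in 1 2 3 4; do python3 -m crank '[[0.002,0,0,0,0,0,0.5],[0.004,0,0,0,0,0,0.5],[0.006,0,0,0,0,0,0.5]]' | grep -E 'pos|contact'; done
```

```text
eef_pos: [514.1, 5.8, 21.4]
contact_force: [-0.7, 0.1, -0.3]
eef_pos: [517.4, 7.3, 21.1]
contact_force: [-5.1, 0.3, 3.8]
eef_pos: [524.8, 9.0, 21.2]
contact_force: [-0.5, -0.8, -1.0]
eef_pos: [530.9, 10.6, 21.4]
contact_force: [-1.3, 0.1, -1.8]
eef_pos: [536.7, 12.3, 21.4]
contact_force: [-1.3, -1.2, -1.3]
```

```bash
for i in 1 2 3 4; do python3 -m crank '[[0.001,0,0,0,0,0,0.5],[0.002,0,0,0,0,0,0.5],[0.002,0,0,0,0,0,0.5]]' | grep -E 'pos|contact'; done
```

```text
eef_pos: [538.0, 12.7, 21.3]
contact_force: [-3.6, -1.4, 0.8]
eef_pos: [539.4, 13.1, 21.4]
contact_force: [-5.7, -3.3, 4.5]
eef_pos: [540.3, 13.4, 21.3]
contact_force: [-9.6, -5.2, 8.0]
eef_pos: [541.3, 13.7, 21.3]
contact_force: [-12.4, -6.2, 11.5]
```

```bash
cat > look.py <<'E'
from h import *
from rig import r,cams
import sys
np.set_printoptions(precision=2,suppress=True,linewidth=200)
s=r.sense();print(s["contact_force"],s["wrist_torque"],s["eef_pos"],s["opening"],s["qpos"])
yaw=.281;B=np.array([[np.cos(yaw),np.sin(yaw)],[-np.sin(yaw),np.cos(yaw)]]);o=np.array([602.3,14.4])
print('tcp stage',B@(s["eef_pos"][:2]-o))
f=cams.grab_frame('wrist');np.save('pics/wl.npy',f,allow_pickle=True)
G=cv2.cvtColor(f['image'],cv2.COLOR_RGB2GRAY).astype(np.float32)
def prof(y,z,xs):
    P=np.c_[np.array([o+B.T@[x,y] for x in xs]),np.full(len(xs),z)]
    uv=proj(f,P).astype(np.float32);v=cv2.remap(G,uv[:,:1],uv[:,1:],1)[:,0]
    return v.astype(int),uv
for y in(-40,0,30,70):
    v,uv=prof(y,47,np.arange(-70,80,2));print(y,'z47 x-70..78/2',uv[0].astype(int),uv[-1].astype(int),' '.join(map(str,v)))
E
python3 look.py
```

```text
[-12.45  -6.15  11.54] [-0.94  1.8  -0.1 ] [541.29  13.72  21.34] 0.5002526374434111 [ 0.02  0.51  1.95 -0.    0.68  1.32]
tcp stage [-58.81  16.26]
-40 z47 x-70..78/2 [444 301] [489 -94] 40 40 42 47 95 97 98 100 101 129 185 192 239 145 143 121 128 128 129 129 129 130 130 130 131 130 130 130 130 130 130 130 129 130 130 129 129 130 129 129 128 128 128 127 127 127 127 126 126 125 125 124 123 124 124 123 63 62 88 92 0 0 0 0 0 0 0 0 0 0 0 0 0 0 0
0 z47 x-70..78/2 [354 302] [368 -99] 81 83 83 84 85 86 87 88 169 169 170 180 241 149 149 147 146 149 149 241 239 243 244 242 242 240 168 137 145 166 171 165 133 234 238 129 155 153 137 236 138 138 141 168 167 166 167 152 239 138 114 122 152 159 86 81 66 91 90 92 0 0 0 0 0 0 0 0 0 0 0 0 0 0 0
30 z47 x-70..78/2 [286 302] [274 -99] 92 90 81 83 83 85 85 87 89 90 91 111 241 142 149 148 148 149 150 239 236 243 241 240 241 242 237 240 240 241 240 240 241 241 244 243 243 243 244 241 242 239 240 241 242 237 238 242 242 242 242 138 136 136 137 133 95 93 92 91 0 0 0 0 0 0 0 0 0 0 0 0 0 0 0
70 z47 x-70..78/2 [197 302] [152 -94] 35 38 157 158 159 159 159 159 162 162 163 165 241 142 140 95 95 84 81 81 81 81 82 81 81 82 81 81 82 81 81 81 81 81 81 82 81 81 81 81 81 81 80 80 80 79 79 78 77 76 76 76 76 76 76 76 76 80 93 91 0 0 0 0 0 0 0 0 0 0 0 0 0 0 0
```

```bash
for i in 1 2; do python3 -m crank '[[0,0,-0.0005,0,0,0,0.5],[0,0,-0.001,0,0,0,0.5],[0,0,-0.001,0,0,0,0.5]]' | grep -E 'pos|contact'; done
```

```text
eef_pos: [542.8, 14.1, 22.0]
contact_force: [-4.6, -4.5, -2.7]
eef_pos: [543.0, 14.1, 23.0]
contact_force: [-4.8, -4.1, -2.2]
```

```bash
for i in 1 2; do python3 -m crank '[[0.001,0,-0.0002,0,0,0,0.5],[0.002,0,-0.0005,0,0,0,0.5],[0.002,0,-0.0005,0,0,0,0.5]]' | grep -E 'pos|contact'; done
```

```text
eef_pos: [544.5, 14.5, 23.3]
contact_force: [-4.8, -3.7, -1.2]
eef_pos: [545.9, 15.0, 23.7]
contact_force: [-6.4, -4.2, -2.6]
```

```bash
for i in 1 2 3; do python3 -m crank '[[0.001,0.0002,-0.0001,0,0,0,0.5],[0.002,0.0003,-0.0003,0,0,0,0.5],[0.002,0.0003,-0.0003,0,0,0,0.5]]' | grep -E 'pos|contact'; done; python3 look.py | cut -c1-420
```

```text
eef_pos: [547.4, 15.2, 23.8]
contact_force: [-8.3, -4.6, -2.6]
eef_pos: [548.8, 15.6, 23.8]
contact_force: [-8.9, -3.9, -2.5]
eef_pos: [550.1, 15.9, 23.9]
contact_force: [-10.4, -3.5, -2.8]
[-10.41  -3.5   -2.81] [-0.56  1.69  0.09] [550.12  15.92  23.94] 0.4986715718257539 [ 0.03  0.52  1.93 -0.    0.7   1.32]
tcp stage [-49.71  15.93]
-40 z47 x-70..78/2 [438 315] [482 -60] 26 34 35 36 37 39 41 91 95 96 97 98 99 182 183 186 241 140 139 132 116 126 127 127 127 128 128 128 129 129 129 130 129 130 129 129 129 128 129 129 128 128 128 128 127 127 127 127 126 126 125 125 125 125 124 124 124 123 123 123 77 65 82 90 115 0 0 0 0 0 0 0 0 0 0
0 z47 x-70..78/2 [352 316] [365 -64] 78 79 80 80 81 82 82 83 84 85 85 86 161 168 169 174 242 143 144 142 142 143 143 240 238 243 243 242 241 236 231 137 138 168 169 171 160 160 237 235 130 148 134 239 184 138 107 160 167 167 169 164 157 241 137 81 141 159 159 98 75 91 92 91 118 0 0 0 0 0 0 0 0 0 0
30 z47 x-70..78/2 [287 316] [275 -64] 168 90 88 89 91 85 81 82 83 84 85 86 87 88 89 105 242 141 142 143 143 143 144 238 236 241 241 240 240 241 238 239 239 240 240 239 241 241 244 243 242 244 243 243 242 243 240 239 242 239 238 242 242 243 242 241 164 137 139 135 133 95 95 94 114 0 0 0 0 0 0 0 0 0 0
70 z47 x-70..78/2 [200 316] [157 -60] 41 37 33 34 35 71 157 156 157 159 160 161 163 165 164 166 239 137 135 99 94 88 82 83 82 82 82 82 82 82 82 82 82 82 82 81 81 81 81 81 81 81 80 80 80 80 80 80 80 80 79 79 78 76 76 77 77 77 77 79 79 79 96 98 118 0 0 0 0 0 0 0 0 0 0
```

```bash
python3 -m crank '[[0.0005,0,0,0,0,0,0.5],[0.001,0,0,0,0,0,0.5],[0.001,0,0,0,0,0,0.5],[0.001,0,0,0,0,0,0.5],[0.001,0,0,0,0,0,0.5]]' | grep -E 'pos|contact'; python3 -m crank '[[0,0,0,0,0,0,0.5],[0,0,0,0,0,0,0.5],[0,0,0,0,0,0,0.5],[0,0,0,0,0,0,0.5],[0,0,0,0,0,0,0.5]]' 
python3 -c "
from h import *
from rig import cams
for n,q in(('top',(448,313,62)),('side',(448,313,62))):
    f=cams.grab_frame(n);u=proj(f,[q])[0];print(n,u)
f=load('wl');o=np.array([602.3,14.4]);yaw=.281;B=np.array([[np.cos(yaw),np.sin(yaw)],[-np.sin(yaw),np.cos(yaw)]])
hsv=cv2.cvtColor(f['image'],cv2.COLOR_RGB2HSV);m=cv2.inRange(hsv,(4,150,190),(14,255,255))
for c in cv2.findContours(m,0,2)[0]:
    if 80<cv2.contourArea(c)<2500:
        p=plane(f,[c[:,0].mean(0)],25)[0,:2];print('pebble stage',np.round(B@(p-o)),cv2.contourArea(c))
"
```

```text
eef_pos: [550.7, 16.1, 23.8]
contact_force: [-10.7, -3.8, -2.3]
clock: 28.25
eef_pos: [550.8, 16.1, 23.8]
tcp_rot: [3.141, 0.008, 0.278]
contact_force: [-10.7, -5.3, -2.7]
opening: 0.5
grasp_force: 5.6
top [207.12377636 214.92373549]
side [278.52228349 129.91540472]
pebble stage [-7.  1.] 799.0
pebble stage [ 10. -10.] 846.5
pebble stage [12. 20.] 702.0
pebble stage [30. -3.] 813.5
pebble stage [32. 16.] 861.5
pebble stage [49. -7.] 572.0
```

```bash
python3 -c "
from rig import sign_off
print(sign_off())"
```

```text
the job is handed in; nothing more can be done
None
```

The job is handed in at about 28 s: all six pebbles are in the tray, the cup stands upright and empty on the table about where it was, and the tray lies square against the stop bar, still pushed with about 10 N (estimated: 11.6 N measured push less about 1.6 N tray friction) and about 12 mm of yield.

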